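Pack two power supplies into the corner of a burn-in tray

ROBOT

A 6-joint arm with a two-finger parallel gripper is mounted at the origin on the work surface. World frame = base frame: x ahead of the robot, y to its left, z up, the work surface at z = 0. Lengths are in mm, angles in rad, forces in N, time in s.
With the tool pointing down it reaches from about 275 to 750 mm from the base axis. Payload 10.2 kg.
Tool frame: the origin (TCP) lies midway between the tips of the shut fingers; the grasp point (between the pads) lies 19 mm behind it; z points along the fingers, y is the line along which they close (so a half turn about z gives the same grasp; the last joint's range is limited). The gripper opens to 85 mm and grips with 20 to 120 N. Pads are 22 mm wide; open, the fingers measure 114 mm over their backs; the gripper's body (76 mm by 85 mm) begins 54 mm behind the grasp point. The pads swing forward as they close: fully open they stand 13 mm farther back than shut.
Start: joints at [-1.349, 0.313, 1.498, -0, 1.331, -0.223], TCP at [225.884, -473.928, 231.294] pointing down, gripper open.
Joint ranges: [-2.94, 2.94], [-0.97, 2.17], [0.19, 2.56], [-1.23, 4.37], [0.02, 3.11], [-2.88, 2.88]. Speed limits (rad/s): [2.39, 2.39, 3.01, 3.14, 3.14, 3.14].

INTERFACE

Orientations are given as a unit quaternion [w, x, y, z].
In Python, from rig import ctrl gives the robot as it stands.
- The arm moves only by the tool send_rows, never from a script. Its argument "targets" is a list of rows, each an object with "offset": the shift along the world's x, y, z in cm, a list of three; "spin": the turn about the world's z in rad. A call has 1 to 8 rows; each row is the pose to reach, as a shift and turn from the pose commanded when the call began; what a row does not reach only later rows make up. A row lasts 1/12 s, in which the tool goes at most 41.7 mm and 7.16 degrees, less where a joint would pass 70% of its speed; a pose out of reach is approached as far as the arm can. A call with a gripper value outside its range is refused whole. "grip" is the opening, from 0 (shut) to 1 (fully open), set as the call begins (left out, the last holds). The fingers move at their own pace and stop on an object; "squeeze" is the grip in N (left out, the last holds). Time passes only in rows, so rows that repeat a pose let the fingers close. It gives the time, the measured TCP pose, the force, the opening and the grip force at its end, in the units of the state.
- ctrl.sense(): the state, without advancing time (a new reading comes with each control period).
- ctrl.capture(name): name is "scene" or "top" or "wrist"; returns (picture, depth): 400x640x3 uint8, red, green, blue; 400x640 float32, mm along the optical axis (not along the pixel's ray), 0 where there is no reading.
- ctrl.calibration(name): a dict with "fx", "fy", "cx", "cy" (pixels), "view" (4x4, takes a point from world to camera coordinates); the wrist camera has in their place "mount" (4x4, takes a point from camera to tool coordinates, whose origin is the TCP and whose axes are the flange's). Camera axes: x right, y down, z forward; pixel columns grow to the right and rows downward; lengths in mm; the calibration is good to about 2 mm. A picture is of the moment at which its call begins: read the wrist's pose just before it. calibration takes no time and is no camera call.
- ctrl.finish_job(): hands the job in; it is judged then, once.
Trained networks look in the newest picture that a camera, given by its name, has taken for a name from the list of things; names that differ only in an ending like _2 or _b are one class to them, and where a whole thing is asked for, a point or a joint stands for the part that bears it (a point fixed in the world has none). Each returns a list of dicts, best first, with "conf" (0 to 1); they miss things now and then, are a little off and sometimes report something else, mostly with a low value. They report only what shows in the picture. A call takes as long as a camera call. They do not tell look-alikes from the thing itself.
- ctrl.search_frame(camera, query): "box" ([left, top, right, bottom] in pixels, round what is visible of it).
- ctrl.place_of(camera, query): "uv" ([column, row] in pixels: a listed point, or the origin of a listed thing).
The state is a dict: "time_s": time; "joints": joint angles; "dq": joint speeds; "tau": joint torques, N m; "eef_pos": TCP position; "ee_rot": TCP orientation; "force": force on the tool from outside, world axes, zero at the start; "wrist_torque": the same for the moment, N m; "grip_width": opening from 0.0 (shut) to 1.0 (fully open); "grip_force": force on a finger pad.
Only numpy, scipy, OpenCV 4.12 (cv2) and the standard library are available. Lean on these libraries where they do the work, as an engineer would, in place of code of your own. Each camera call takes 0.05 s, during which the arm holds its last target. There are 200 camera calls.

TASK

Pack the two power supplies on the burn-in tray: push the long one fully home into the corner between the two fences, its long side on the far fence, and after that push the short one flush against the far fence and tight against the long one's end; then slide the tray's end stop up against the row and leave it there. Slide the supplies on the tray without lifting or tipping them, and leave the other things on the bench and tray where they are.

Things in the scene. Friction and masses are not known exactly. Their poses are not given: they have to be found in the camera images.
- tray: Fixed black burn-in tray, plate 290 mm (its x) by 470 mm (its y), 8 mm thick, turned up to 8 degrees. Origin at the centre of its underside; x points away from the robot, y to the robot's left. The supplies slide on its top, z = 8 mm. A far fence (inner face x = +100 mm, along y from -220 to +232 mm) and a short left fence (inner face y = +220 mm) meet at its far left.
- corner (a point): The reference corner, where the inner faces of the two aluminium fences meet at the plate's top: tray x = 100, y = 220, z = 8 mm; axes as the tray's. The fences stand 20 mm above the plate and are 12 mm thick. The left fence runs only from x = 0 to +112 mm of the tray: left of the plate's nearer half there is no fence.
- long_supply: Long power supply: loose bare-metal box, 72 mm (its x) by 116 mm (its y), 40 mm high, 0.25 to 0.5 kg, terminal strip on top. Origin at the centre of its underside. Starts on the tray's nearer half, left or right of the short one, turned up to 0.3 rad. Home: tray x = 64, y = 162 mm, axes along the tray's. It can slide along the far fence past the short one.
- short_supply: Short power supply: loose bare-metal box, 64 mm (its x) by 72 mm (its y), 34 mm high, 0.15 to 0.31 kg, terminal strip on top. Origin at the centre of its underside. Starts on the tray's nearer half beside the long one, turned up to 0.3 rad. Packed: 72 mm side on the far fence, 64 mm side on the long one's right end, tray x = 68, y = 68 mm.
- stop_slide (a joint): Sliding end stop; m, 0 = parked at the right, growing as it slides left (tray +y) along the far fence, up to 0.235. Starts between 0 and 0.03. Slides stiffly (about 2 N) and stays where left. It meets the packed short supply at about 0.197.
- stop_face (a point): Middle of the end stop's left face, which comes up against the row, at tray x = 64 mm, 16 mm above the plate. The stop is a steel block 66 mm (tray x) by 20 mm (tray y: its right face is 20 mm right of this point), its top 38 mm above the plate. On its middle stands a round black knob 18 mm across, from 38 to 58 mm above the plate. A bracket joins it to a rod behind the far fence.
- choke: copper-coloured ring choke, 38 mm across, 14 mm high, lying on the tray's near right part; bystander; origin under its centre
- heatsink: small finned heat sink, 26 x 26 x 22 mm, on the tray's right edge; bystander; origin under its centre
- multimeter: hand-held multimeter lying on its back to the right of the tray, 170 x 85 x 38 mm; bystander
- flux_bottle: small amber bottle, 32 mm across, 65 mm high, right of the tray; bystander
- solder_reel: grey reel, 60 mm across, 42 mm high, right of the tray; bystander
- screwdriver: screwdriver lying to the left of the tray; bystander
- parts_bin: open grey parts bin, 130 x 100 x 50 mm, left of the tray; bystander
Mind the look-alikes: they are no part of the job. Leave any red, turquoise or yellow look-alike of the short_supply alone.

How it is judged:
By the outcome, as a careful person would: the job done as asked, in the order asked, and still so for the second after the job is handed in, with the robot touching nothing.
It also fails if it takes over 72 s, if anything falls off the work surface, if the arm or the gripper's body presses on something with over 40 N, if the wrist force passes 120 N, or if a joint passes its speed limit or range.

## Working session

There is one attempt and no reset: what is moved stays moved. The work goes in short steps, Python scripts to look and compute and a tool call to move; the robot and the scene stay as the last step left them, time stands still between calls to the robot, and variables do not carry over. Pictures are saved under pics/ and viewed, at most 10 in all, crops included, and the job is handed in when it is done.

Besides the shell and the picture viewer there is one more tool, called as name(argument=value, ...), one argument or row to a line, values as JSON. send_rows: Moves the arm, as the interface text tells. Its arguments: {"type":"object","properties":{"targets":{"type":"array"},"grip":{"type":"number"},"squeeze":{"type":"number"}},"required":["targets"]}

```bash
ls; mkdir -p pics; python3 - <<'E'
from rig import ctrl
import cv2,numpy as np
for c in ["top","scene"]:
    p,d=ctrl.capture(c); cv2.imwrite(f"pics/{c}1.png",p[:,:,::-1]); np.savez(f"pics/{c}1.npz",p=p,d=d)
    for q in ["long_supply","short_supply","corner","stop_face","tray"]:
        print(c,q,[(np.round(r['uv']).tolist(),round(r['conf'],2)) for r in ctrl.place_of(c,q)][:4])
    k=ctrl.calibration(c); print(k)
print(ctrl.sense())
E
```

```text
pics
top long_supply [([322.0, 210.0], 0.79), ([367.0, 224.0], 0.46)]
top short_supply [([216.0, 254.0], 0.84), ([278.0, 210.0], 0.81), ([261.0, 274.0], 0.73), ([311.0, 124.0], 0.67)]
top corner []
top stop_face [([360.0, 172.0], 0.6)]
top tray [([315.0, 193.0], 0.86)]
{'fx': 469.0679178008022, 'fy': 469.0679178008022, 'cx': 320.64216946340576, 'cy': 194.9366497116463, 'view': array([[ 7.29794344e-03, -9.99972198e-01, -1.53098452e-03,
        -1.44192517e+01],
       [-9.78024301e-01, -6.81872999e-03, -2.08379393e-01,
         5.56272622e+02],
       [ 2.08363160e-01,  3.01808109e-03, -9.78046872e-01,
         1.45757242e+03],
       [ 0.00000000e+00,  0.00000000e+00,  0.00000000e+00,
         1.00000000e+00]])}
scene long_supply [([304.0, 216.0], 0.9)]
scene short_supply [([281.0, 161.0], 0.96), ([328.0, 188.0], 0.87), ([319.0, 140.0], 0.84), ([430.0, 224.0], 0.83)]
scene corner [([384.0, 179.0], 0.83)]
scene stop_face [([323.0, 258.0], 0.9)]
scene tray [([325.0, 221.0], 0.71)]
{'fx': 372.11537232007163, 'fy': 372.11537232007163, 'cx': 320.0671049425339, 'cy': 207.10627776907148, 'v
[... 366 characters left out ...]
oints': array([-1.34939205e+00,  3.12915412e-01,  1.49773023e+00,  1.33387493e-05,
        1.33097929e+00, -2.23419055e-01]), 'dq': array([ 1.47213947e-03,  1.04974192e-03,  9.77779016e-04, -1.38942827e-03,
        1.38328389e-05,  2.06586035e-04]), 'tau': array([-1.71683030e-03, -4.12038124e+01, -2.59836495e+01, -2.52672717e-04,
        5.21379261e-04,  4.75690399e-06]), 'eef_pos': array([ 225.88988861, -473.91936424,  231.27489414]), 'ee_rot': array([-1.61322261e-05,  9.75368664e-01,  2.20580980e-01,  6.49473595e-06]), 'force': array([-0.62141978,  0.23696087, -0.55034561]), 'wrist_torque': array([-0.00886517, -0.00431958, -0.01733009]), 'grip_force': 0.0, 'grip_width': 1.0007065955792267}
```

```bash
python3 - <<'E'
import cv2
p=cv2.imread("pics/top1.png"); cv2.imwrite("pics/top1z.png",cv2.resize(p[80:320,160:480],None,fx=2.5,fy=2.5,interpolation=cv2.INTER_CUBIC))
E
```

```text
(no output)
```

View pics/top1z.png

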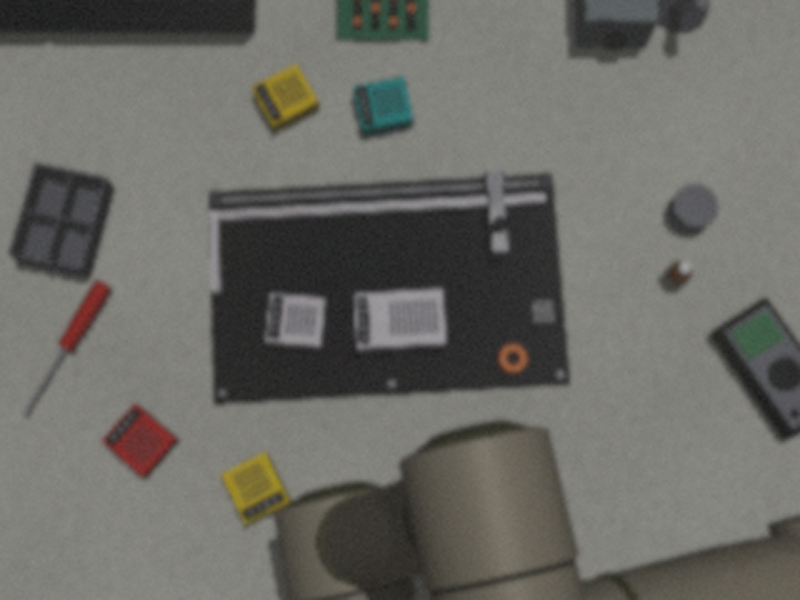

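View pics/scene1.png

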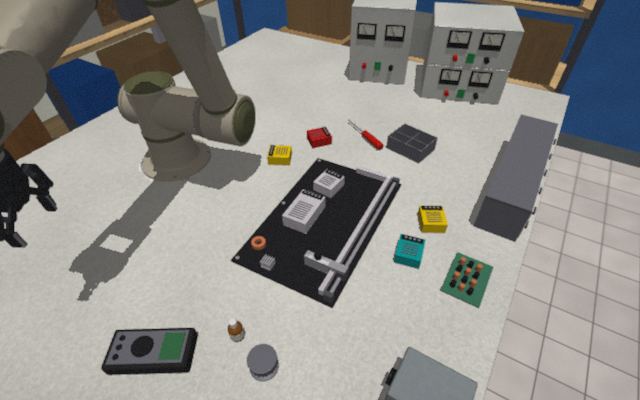

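The top crop shows the grey long supply at full-image (320,208) and the grey short one at (278,208), with the stop at (360,172) and the corner at about (247,165). The yellow (274,119; 262,275), turquoise (313,122) and red (216,256) boxes on the bench are look-alikes. The grey one on the tray fits the description, and this crop confirms it.

```bash
cat > h.py <<'E'
import numpy as np,cv2
from rig import ctrl
def world(c,d):
    k=ctrl.calibration(c); v,u=np.mgrid[0:400,0:640].astype(float)
    P=np.stack([(u-k['cx'])/k['fx']*d,(v-k['cy'])/k['fy']*d,d,np.ones_like(d)],-1)
    return (P@np.linalg.inv(k['view']).T)[...,:3]
def ray(c,u,v,z):
    k=ctrl.calibration(c); M=np.linalg.inv(k['view']); r=M[:3,:3]@[(u-k['cx'])/k['fx'],(v-k['cy'])/k['fy'],1]
    return M[:3,3]+r*(z-M[2,3])/r[2]
E
python3 - <<'E'
from h import *
f=np.load("pics/top1.npz"); p=f['p'].astype(int); W=world("top",f['d'])
z=W[...,2]
# tray corners (zoomed pixels)
C=np.array([ray("top",160+a/2.5,80+b/2.5,8)[:2] for a,b in [(211,192),(551,174),(568,383),(216,403)]])
print("corners",C.round(),"centre",C.mean(0).round(1))
for a,b in [(C[0],C[1]),(C[3],C[2])]:
    e=a-b; print("yaw",np.arctan2(-e[0],e[1]),np.hypot(*e))
print("plate z",np.median(z[220:232,250:300]), )
bright=(p.min(2)>120)
m=bright.copy(); m[:185]=0;m[230:]=0;m[:,:255]=0;m[:,345:]=0
n,L,s,c=cv2.connectedComponentsWithStats(cv2.morphologyEx(m.astype('uint8'),cv2.MORPH_CLOSE,np.ones((3,3))))
for i in range(1,n):
    if s[i,4]<60: continue
    q=L==i; print(s[i],c[i],"z",np.percentile(z[q],[10,50,90]).round(1),"min rect world",cv2.minAreaRect(W[q][:,:2].astype(np.float32)))
# boxes by height
hm=(z>30)&(z<60)
hm[:180]=0;hm[240:]=0;hm[:,:250]=0;hm[:,350:]=0
n,L,s,c=cv2.connectedComponentsWithStats(hm.astype('uint8'))
for i in range(1,n):
    if s[i,4]<60: continue
    q=L==i; print("H",s[i],c[i],np.median(z[q]).round(1),cv2.minAreaRect(W[q][:,:2].astype(np.float32)))
for nme,(u,v) in dict(stopTop=(360,178),cornerin=(248,166),knob=(359,169)).items(): print(nme,W[v,u].round(1))
# fence inner edge rays at z=28
for a,b in [(219,218),(545,203)]: print(ray("top",160+a/2.5,80+b/2.5,28).round(1))
E
```

```text
corners [[ 698.  250.]
 [ 727. -213.]
 [ 440. -230.]
 [ 411.  232.]] centre [568.9   9.7]
yaw 0.06195711213790135 463.9993376070802
yaw 0.06405631175416292 462.4812403668003
plate z 7.458715980283387
[307 196  31  22 604] [322.14569536 206.72847682] z [43.5 47.9 52.1] min rect world ((398.6089782714844, -24.06206512451172), (314.3352355957031, 95.58352661132812), 3.933058500289917)
[272 199  17  19 195] [280.58461538 208.2       ] z [38.4 42.1 46.1] min rect world ((388.64117431640625, 73.97726440429688), (339.6020202636719, 64.80504608154297), 20.184762954711914)
H [301 195  37  25 807] [319.39033457 206.96654275] 48.0 ((520.5908813476562, -6.563728332519531), (73.91840362548828, 116.09131622314453), 3.9711549282073975)
H [266 197  24  22 443] [277.59367946 207.29119639] 42.2 ((518.8011474609375, 129.4398651123047), (72.74992370605469, 64.92967987060547), 85.68444061279297)
stopTop [ 617.6 -139.5   42.8]
cornerin [659.9 233.2  28.6]
knob [ 641.8 -134.6   66.4]
[655.9 234.4  28. ]
[ 679.8 -201.6   28. ]
```

send_rows(
  targets=[
    {"offset": [1.7,3.6,0],"spin": -0.05},
    {"offset": [3.4,7.2,0],"spin": -0.1},
    {"offset": [5.1,10.8,0],"spin": -0.15},
    {"offset": [6.8,14.4,0],"spin": -0.2},
    {"offset": [8.5,18,0],"spin": -0.25},
    {"offset": [10.2,21.6,0],"spin": -0.3},
    {"offset": [11.9,25.2,0],"spin": -0.35},
    {"offset": [13.6,28.8,0],"spin": -0.385},
  ],
  grip=0.5,
  squeeze=40,
)

```text
time_s: 1.27
eef_pos: [362.2, -184.1, 231.5]
ee_rot: [0.0, 1.0, 0.028, 0.0]
force: [0.6, -0.2, -0.3]
grip_width: 0.499
grip_force: 0.0
```

send_rows(
  targets=[
    {"offset": [1.7,3.5,0],"spin": 0},
    {"offset": [3.4,7,0],"spin": 0},
    {"offset": [5.1,10.5,0],"spin": 0},
    {"offset": [6.8,14,0],"spin": 0},
    {"offset": [8.4,17.4,0],"spin": 0},
    {"offset": [8.4,17.4,-4],"spin": 0},
    {"offset": [8.4,17.4,-8],"spin": 0},
    {"offset": [8.4,17.4,-12],"spin": 0},
  ],
)

```text
time_s: 1.93
eef_pos: [446.1, -11.1, 110.2]
ee_rot: [0.0, 1.0, 0.031, 0.001]
force: [0.9, -1.2, -1.0]
grip_width: 0.503
grip_force: 0.0
```

send_rows(
  targets=[
    {"offset": [0,0,-3.5],"spin": 0},
    {"offset": [0,0,-7],"spin": 0},
    {"offset": [0,0,-9.4],"spin": 0},
    {"offset": [0,0,-9.4],"spin": 0},
    {"offset": [1,0.06,-9.4],"spin": 0},
    {"offset": [2,0.12,-9.4],"spin": 0},
    {"offset": [2.8,0.17,-9.4],"spin": 0},
    {"offset": [3.6,0.22,-9.4],"spin": 0},
  ],
)

```text
time_s: 2.6
eef_pos: [482.5, -9.7, 18.5]
ee_rot: [0.0, 1.0, 0.03, 0.0]
force: [-3.5, 0.3, 2.7]
grip_width: 0.501
grip_force: 1.7
```

send_rows(
  targets=[
    {"offset": [1,0.06,0],"spin": 0},
    {"offset": [2,0.12,0],"spin": 0},
    {"offset": [3,0.18,0],"spin": 0},
    {"offset": [4,0.24,0],"spin": 0},
    {"offset": [5,0.3,0],"spin": 0},
    {"offset": [6,0.36,0],"spin": 0},
    {"offset": [6.8,0.41,0],"spin": 0},
    {"offset": [7.3,0.44,0],"spin": 0},
  ],
)

```text
time_s: 3.27
eef_pos: [555.7, -5.3, 18.1]
ee_rot: [0.0, 1.0, 0.03, 0.0]
force: [-3.7, -0.9, 2.6]
grip_width: 0.504
grip_force: 1.7
```

```bash
cat > look.py <<'E'
import sys
from h import *
n=sys.argv[1]
p,d=ctrl.capture("top"); s=ctrl.sense(); print(s['time_s'],s['eef_pos'].round(1),s['force'].round(1))
W=world("top",d); np.savez(f"pics/{n}.npz",p=p,d=d)
cv2.imwrite(f"pics/{n}.png",cv2.resize(p[80:320,160:480,::-1],None,fx=2.5,fy=2.5,interpolation=cv2.INTER_CUBIC))
E
python3 look.py a
```

```text
3.3167 [556.2  -5.3  18. ] [ 0.2  0.5 -0.3]
```

View pics/a.png

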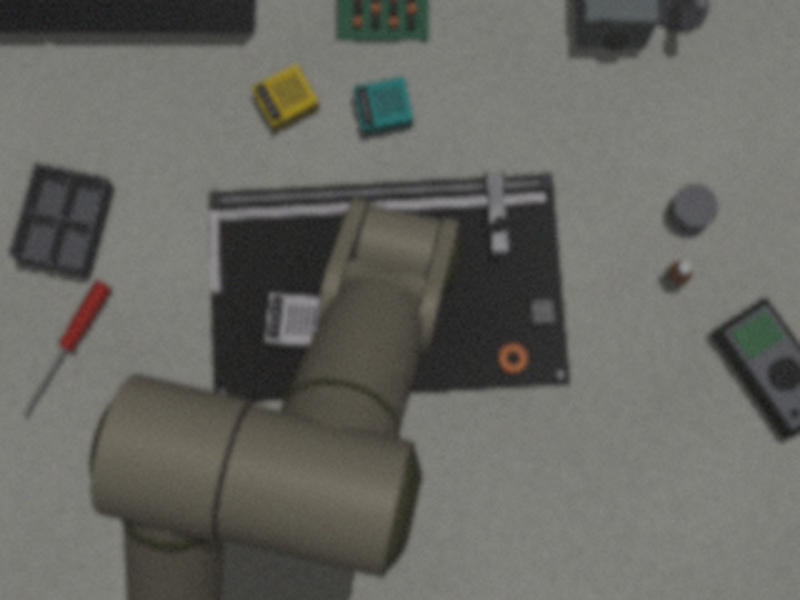

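The arm hides the long supply in this picture. The short one is still at about zoom (293,320), where it started. I'll push on until the fence resists.

send_rows(
  targets=[
    {"offset": [0.7,0.04,0],"spin": 0},
    {"offset": [1.4,0.08,0],"spin": 0},
    {"offset": [2,0.12,0],"spin": 0},
    {"offset": [2.5,0.15,0],"spin": 0},
    {"offset": [2.8,0.17,0],"spin": 0},
    {"offset": [3.0,0.18,0],"spin": 0},
  ],
)

```text
time_s: 3.82
eef_pos: [585.2, -3.5, 17.3]
ee_rot: [-0.0, 1.0, 0.03, -0.0]
force: [-4.0, -0.7, 4.0]
grip_width: 0.5
grip_force: 1.7
```

send_rows(
  targets=[
    {"offset": [0.15,0.01,0],"spin": 0},
    {"offset": [0.3,0.02,0],"spin": 0},
    {"offset": [0.4,0.02,0],"spin": 0},
  ],
)

```text
time_s: 4.07
eef_pos: [588.8, -3.3, 17.3]
ee_rot: [-0.0, 1.0, 0.03, -0.0]
force: [-8.9, -0.6, 5.3]
grip_width: 0.5
grip_force: 4.8
```

send_rows(
  targets=[
    {"offset": [0.2,0.01,0],"spin": 0},
    {"offset": [0.4,0.02,0],"spin": 0},
    {"offset": [0.4,0.02,0],"spin": 0},
  ],
)

```text
time_s: 4.32
eef_pos: [588.7, -3.3, 17.3]
ee_rot: [-0.0, 1.0, 0.03, -0.006]
force: [-28.2, -5.0, 20.1]
grip_width: 0.501
grip_force: 14.6
```

send_rows(
  targets=[
    {"offset": [-2,-0.1,0],"spin": 0},
    {"offset": [-2,-0.1,4],"spin": 0},
    {"offset": [-2,-0.1,8],"spin": 0.12},
    {"offset": [-1,-2,9],"spin": 0.24},
    {"offset": [0,-4,9],"spin": 0.36},
    {"offset": [2,-6,9],"spin": 0.48},
    {"offset": [4,-8,9],"spin": 0.6},
    {"offset": [5,-8.5,9],"spin": 0.72},
  ],
  grip=0.3,
)

```text
time_s: 4.98
eef_pos: [644.7, -91.2, 107.4]
ee_rot: [0.001, 0.924, 0.382, 0.001]
force: [-0.5, -0.8, 0.3]
grip_width: 0.301
grip_force: 0.0
```

send_rows(
  targets=[
    {"offset": [0,0,0],"spin": 0.12},
    {"offset": [0,0,0],"spin": 0.24},
    {"offset": [0,0,0],"spin": 0.36},
    {"offset": [0,0,0],"spin": 0.48},
    {"offset": [0,0,0],"spin": 0.6},
    {"offset": [0,0,0],"spin": 0.72},
    {"offset": [0,0,0],"spin": 0.84},
    {"offset": [0,0,0],"spin": 0.85},
  ],
)

```text
time_s: 5.65
eef_pos: [643.2, -88.2, 107.2]
ee_rot: [0.0, 0.684, 0.729, 0.0]
force: [0.3, 0.1, -0.6]
grip_width: 0.299
grip_force: 0.0
```

```bash
python3 look.py b; python3 - <<'E'
from h import *
f=np.load("pics/b.npz");W=world("top",f['d'])
s=ctrl.sense();print(s['ee_rot'].round(3))
p,d=ctrl.capture("scene"); W=world("scene",d)
cv2.imwrite("pics/b_s.png",cv2.resize(p[120:320,200:440,::-1],None,fx=3,fy=3,interpolation=cv2.INTER_CUBIC))
E
```

```text
5.7 [643.2 -88.2 107.3] [-1.1 -0.1 -0.1]
[0.    0.686 0.727 0.   ]
```

View pics/b_s.png

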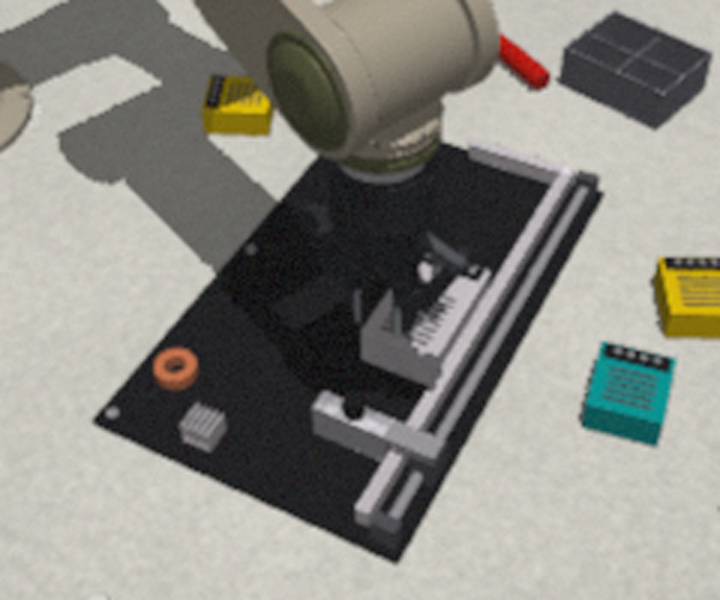

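The long supply is flush along the far fence, around crop (430,320). The stop is at (370,420) with free space between the two. Next I'll check the gap before lowering.

```bash
cat >> h.py <<'E'
a=0.06;T0=np.array([569,9.7]);R=np.array([[np.cos(a),np.sin(a)],[-np.sin(a),np.cos(a)]])
def tray(xy): return (np.asarray(xy)[...,:2]-T0)@R.T
E
python3 - <<'E'
from h import *
f=np.load("pics/b.npz");print("tcp",tray(ctrl.sense()['eef_pos']).round(1))
p,d=ctrl.capture("scene");W=world("scene",d);t=tray(W);z=W[...,2]
b=p.min(2)>60
for n,m in dict(longtop=(z>43)&(z<53)&(t[...,0]>20)&(t[...,0]<98)&(t[...,1]>-110)&(t[...,1]<70)&b, endface=(z>15)&(z<42)&(t[...,0]>35)&(t[...,0]<90)&(t[...,1]>-110)&(t[...,1]<-40)&b, stop=(z>40)&(z<52)&(t[...,0]>20)&(t[...,0]<95)&(t[...,1]<-120)&b, fence=(z>22)&(z<34)&(abs(t[...,0]-104)<12)&(abs(t[...,1])<230)&b).items():
    q=t[m]; print(n,len(q),np.percentile(q,[2,50,98],axis=0).round(1).tolist())
E
```

```text
tcp [  68.1 -102.1]
longtop 450 [[32.6, -72.8], [79.4, -39.0], [97.1, 32.7]]
endface 122 [[36.1, -74.4], [64.4, -72.7], [88.3, -70.8]]
stop 568 [[36.6, -441.2], [75.2, -406.8], [93.9, -144.1]]
fence 671 [[96.3, -213.8], [108.8, -27.4], [115.0, 223.1]]
```

send_rows(
  targets=[
    {"offset": [-0.5,0,-4],"spin": 0},
    {"offset": [-0.5,0,-8],"spin": 0},
    {"offset": [-0.5,0,-9],"spin": 0},
    {"offset": [-0.5,0,-9],"spin": 0},
    {"offset": [-0.56,1,-9],"spin": 0},
    {"offset": [-0.61,1.8,-9],"spin": 0},
    {"offset": [-0.66,2.6,-9],"spin": 0},
    {"offset": [-0.71,3.4,-9],"spin": 0},
  ],
)

```text
time_s: 6.47
eef_pos: [637.0, -53.8, 19.6]
ee_rot: [0.002, 0.686, 0.728, 0.001]
force: [0.7, -3.5, 3.4]
grip_width: 0.301
grip_force: 1.8
```

send_rows(
  targets=[
    {"offset": [-0.06,1,0],"spin": 0},
    {"offset": [-0.12,2,0],"spin": 0},
    {"offset": [-0.18,3,0],"spin": 0},
    {"offset": [-0.24,4,0],"spin": 0},
    {"offset": [-0.3,5,0],"spin": 0},
    {"offset": [-0.36,6,0],"spin": 0},
    {"offset": [-0.42,7,0],"spin": 0},
    {"offset": [-0.48,8,0],"spin": 0},
  ],
)

```text
time_s: 7.13
eef_pos: [630.9, 26.9, 17.3]
ee_rot: [-0.0, 0.686, 0.728, -0.0]
force: [-0.4, -2.9, 2.1]
grip_width: 0.297
grip_force: 1.7
```

send_rows(
  targets=[
    {"offset": [-0.06,1,0],"spin": 0},
    {"offset": [-0.12,2,0],"spin": 0},
    {"offset": [-0.18,3,0],"spin": 0},
    {"offset": [-0.24,4,0],"spin": 0},
    {"offset": [-0.3,5,0],"spin": 0},
    {"offset": [-0.36,6,0],"spin": 0},
    {"offset": [-0.41,6.8,0],"spin": 0},
    {"offset": [-0.44,7.3,0],"spin": 0},
  ],
)

```text
time_s: 7.8
eef_pos: [626.4, 100.1, 17.3]
ee_rot: [-0.0, 0.686, 0.728, 0.0]
force: [0.2, -3.7, 1.6]
grip_width: 0.298
grip_force: 1.7
```

send_rows(
  targets=[
    {"offset": [-0.02,0.3,0],"spin": 0},
    {"offset": [-0.03,0.5,0],"spin": 0},
    {"offset": [-0.04,0.7,0],"spin": 0},
    {"offset": [-0.05,0.8,0],"spin": 0},
  ],
)

```text
time_s: 8.13
eef_pos: [626.1, 106.8, 17.3]
ee_rot: [-0.0, 0.686, 0.728, -0.0]
force: [0.9, -2.1, 1.9]
grip_width: 0.302
grip_force: 1.5
```

send_rows(
  targets=[
    {"offset": [-0.02,0.3,0],"spin": 0},
    {"offset": [-0.02,0.4,0],"spin": 0},
    {"offset": [-0.03,0.5,0],"spin": 0},
    {"offset": [-0.03,0.5,0],"spin": 0},
  ],
)

```text
time_s: 8.47
eef_pos: [626.4, 108.3, 17.4]
ee_rot: [0.002, 0.686, 0.728, -0.002]
force: [1.2, -20.8, 1.9]
grip_width: 0.298
grip_force: 10.4
```

send_rows(
  targets=[
    {"offset": [0.1,-2,0],"spin": 0},
    {"offset": [0.1,-2,4],"spin": 0},
    {"offset": [0.1,-2,8],"spin": 0},
    {"offset": [-2.5,0,9.5],"spin": 0},
    {"offset": [-5,2.5,9.5],"spin": 0},
    {"offset": [-7.5,5,9.5],"spin": 0},
    {"offset": [-10,7.5,9.5],"spin": 0},
    {"offset": [-11.2,8.8,9.5],"spin": 0},
  ],
)

```text
time_s: 9.13
eef_pos: [510.6, 202.4, 112.0]
ee_rot: [-0.001, 0.685, 0.728, -0.0]
force: [0.7, 1.1, 1.2]
grip_width: 0.298
grip_force: 0.0
```

```bash
python3 - <<'E'
from h import *
s=ctrl.sense();print(s['time_s'],s['eef_pos'].round(1),"tcp",tray(s['eef_pos']).round(1))
p,d=ctrl.capture("scene");W=world("scene",d);t=tray(W);z=W[...,2]
cv2.imwrite("pics/c_s.png",cv2.resize(p[120:320,200:440,::-1],None,fx=3,fy=3,interpolation=cv2.INTER_CUBIC))
b=p.min(2)>60
m=(z>15)&(z<42)&(t[...,0]>35)&(t[...,0]<90)&(t[...,1]>90)&(t[...,1]<120)&b
print(m.sum(),np.percentile(t[m][:,1],[5,50,95]).round(1))
E
```

```text
9.1333 [510.6 202.4 112. ] tcp [-46.7 195.9]
120 [102.7 104.7 106.8]
```

View pics/c_s.png

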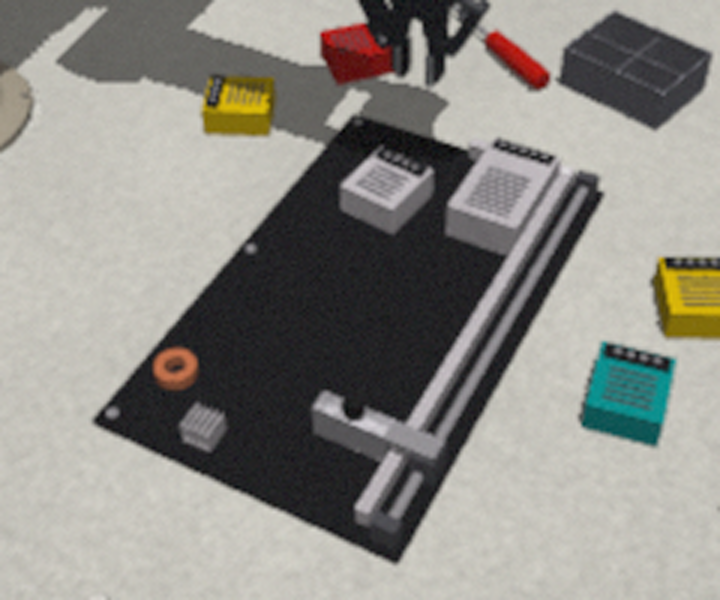

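The long supply sits in the corner (crop 500,195) with its end face at tray y of about 104.7. The short one, at (385,190), is untouched. I'll lower on its left side and push it to the right.

send_rows(
  targets=[
    {"offset": [0.4,0,-4],"spin": 0},
    {"offset": [0.4,0,-8],"spin": 0},
    {"offset": [0.4,0,-9.5],"spin": 0},
    {"offset": [0.4,0,-9.5],"spin": 0},
    {"offset": [0.46,-1,-9.5],"spin": 0},
    {"offset": [0.5,-1.8,-9.5],"spin": 0},
    {"offset": [0.55,-2.6,-9.5],"spin": 0},
    {"offset": [0.6,-3.4,-9.5],"spin": 0},
  ],
)

```text
time_s: 9.85
eef_pos: [520.6, 165.0, 18.7]
ee_rot: [0.001, 0.686, 0.727, 0.001]
force: [-0.6, 1.9, 1.7]
grip_width: 0.3
grip_force: 1.0
```

send_rows(
  targets=[
    {"offset": [0.05,-0.8,0],"spin": 0},
    {"offset": [0.1,-1.6,0],"spin": 0},
    {"offset": [0.14,-2.4,0],"spin": 0},
    {"offset": [0.19,-3.2,0],"spin": 0},
    {"offset": [0.24,-4,0],"spin": 0},
    {"offset": [0.29,-4.8,0],"spin": 0},
    {"offset": [0.32,-5.4,0],"spin": 0},
    {"offset": [0.34,-5.7,0],"spin": 0},
  ],
)

```text
time_s: 10.52
eef_pos: [523.2, 108.0, 17.3]
ee_rot: [-0.0, 0.686, 0.727, -0.0]
force: [-0.1, 1.9, 2.2]
grip_width: 0.302
grip_force: 1.1
```

send_rows(
  targets=[
    {"offset": [-0.1,2,0],"spin": 0},
    {"offset": [-0.1,2,4],"spin": 0},
    {"offset": [-0.1,2,8],"spin": -0.12},
    {"offset": [-2,0,8],"spin": -0.24},
    {"offset": [-4,-2,8],"spin": -0.36},
    {"offset": [-6.3,-4,8],"spin": -0.48},
    {"offset": [-6.3,-5.1,8],"spin": -0.6},
    {"offset": [-6.3,-5.1,8],"spin": -0.72},
  ],
)

```text
time_s: 11.18
eef_pos: [459.3, 56.0, 97.3]
ee_rot: [0.0, 0.9, 0.436, -0.0]
force: [-0.1, 0.7, 0.2]
grip_width: 0.3
grip_force: 0.0
```

send_rows(
  targets=[
    {"offset": [0,0,0],"spin": -0.12},
    {"offset": [0,0,0],"spin": -0.24},
    {"offset": [0,0,0],"spin": -0.36},
    {"offset": [0,0,0],"spin": -0.48},
    {"offset": [0,0,0],"spin": -0.6},
    {"offset": [0,0,0],"spin": -0.72},
    {"offset": [0,0,0],"spin": -0.84},
    {"offset": [0,0,0],"spin": -0.85},
  ],
)

```text
time_s: 11.85
eef_pos: [460.0, 57.6, 97.1]
ee_rot: [0.0, 1.0, 0.028, -0.0]
force: [0.4, 0.4, -0.1]
grip_width: 0.3
grip_force: 0.0
```

```bash
python3 - <<'E'
from h import *
s=ctrl.sense();print(s['time_s'],s['eef_pos'].round(1),s['ee_rot'].round(3),"tcp",tray(s['eef_pos']).round(1))
p,d=ctrl.capture("scene");W=world("scene",d);t=tray(W);z=W[...,2]
cv2.imwrite("pics/d_s.png",cv2.resize(p[120:320,200:440,::-1],None,fx=3,fy=3,interpolation=cv2.INTER_CUBIC))
b=p.min(2)>60
m=(z>37)&(z<47)&(t[...,0]>-100)&(t[...,0]<20)&(t[...,1]>0)&(t[...,1]<110)&b
print(m.sum(),cv2.minAreaRect(t[m].astype(np.float32)))
E
```

```text
11.85 [460.   57.6  97.1] [ 0.     1.     0.028 -0.   ] tcp [-105.9   54.4]
383 ((-38.02603530883789, 52.65141677856445), (74.05379486083984, 65.19721221923828), 89.31085205078125)
```

View pics/d_s.png

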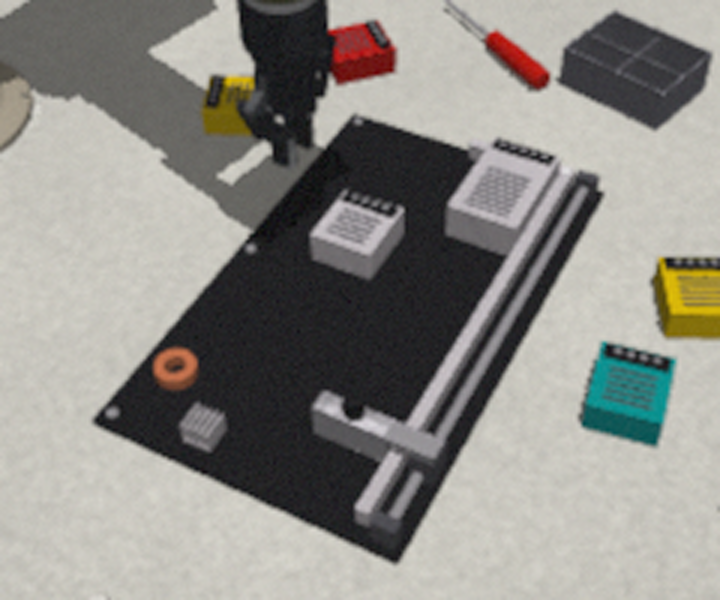

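The short supply, at crop (357,235), is square to the tray at tray (-38,53). It clears the long one's end by about 15 mm, so I'll push it to the far fence.

send_rows(
  targets=[
    {"offset": [0,-0.2,-4],"spin": 0},
    {"offset": [0,-0.2,-8],"spin": 0},
    {"offset": [0,-0.2,-8],"spin": 0},
    {"offset": [1,-0.14,-8],"spin": 0},
    {"offset": [2,-0.08,-8],"spin": 0},
    {"offset": [2.7,-0.04,-8],"spin": 0},
    {"offset": [3.5,0.01,-8],"spin": 0},
    {"offset": [4.3,0.06,-8],"spin": 0},
  ],
)

```text
time_s: 12.57
eef_pos: [503.7, 58.5, 18.3]
ee_rot: [0.0, 1.0, 0.031, 0.0]
force: [-2.5, -0.4, 1.9]
grip_width: 0.3
grip_force: 1.1
```

send_rows(
  targets=[
    {"offset": [1,0.06,0],"spin": 0},
    {"offset": [2,0.12,0],"spin": 0},
    {"offset": [3,0.18,0],"spin": 0},
    {"offset": [4,0.24,0],"spin": 0},
    {"offset": [5,0.3,0],"spin": 0},
    {"offset": [6,0.36,0],"spin": 0},
    {"offset": [7,0.42,0],"spin": 0},
    {"offset": [7.8,0.47,0],"spin": 0},
  ],
)

```text
time_s: 13.23
eef_pos: [582.0, 63.2, 17.9]
ee_rot: [0.0, 1.0, 0.03, 0.0]
force: [-2.8, 0.5, 2.4]
grip_width: 0.299
grip_force: 1.1
```

send_rows(
  targets=[
    {"offset": [0.4,0.02,0],"spin": 0},
    {"offset": [0.8,0.05,0],"spin": 0},
    {"offset": [1.1,0.07,0],"spin": 0},
    {"offset": [1.3,0.08,0],"spin": 0},
    {"offset": [1.4,0.08,0],"spin": 0},
  ],
)

```text
time_s: 13.65
eef_pos: [592.7, 64.0, 17.4]
ee_rot: [0.0, 1.0, 0.03, -0.004]
force: [-20.6, -2.7, 15.2]
grip_width: 0.299
grip_force: 10.5
```

send_rows(
  targets=[
    {"offset": [-2,-0.1,0],"spin": 0},
    {"offset": [-2,-0.1,4],"spin": 0},
    {"offset": [-2,-0.1,8],"spin": 0.12},
    {"offset": [-1,-3,8],"spin": 0.24},
    {"offset": [1,-5,8],"spin": 0.36},
    {"offset": [3,-6.2,8],"spin": 0.48},
    {"offset": [4.3,-6.2,8],"spin": 0.6},
    {"offset": [4.3,-6.2,8],"spin": 0.72},
  ],
)

```text
time_s: 14.32
eef_pos: [640.0, 0.9, 97.3]
ee_rot: [0.0, 0.924, 0.382, 0.001]
force: [-0.8, 0.9, -0.0]
grip_width: 0.301
grip_force: 0.0
```

send_rows(
  targets=[
    {"offset": [0,0,0],"spin": 0.12},
    {"offset": [0,0,0],"spin": 0.24},
    {"offset": [0,0,0],"spin": 0.36},
    {"offset": [0,0,0],"spin": 0.48},
    {"offset": [0,0,0],"spin": 0.6},
    {"offset": [0,0,0],"spin": 0.72},
    {"offset": [0,0,0],"spin": 0.84},
    {"offset": [0,0,0],"spin": 0.85},
  ],
)

```text
time_s: 14.98
eef_pos: [638.3, 2.0, 97.4]
ee_rot: [0.0, 0.684, 0.729, 0.0]
force: [0.4, 0.3, -0.4]
grip_width: 0.302
grip_force: 0.0
```

```bash
cat > m.py <<'E'
from h import *
s=ctrl.sense();print(s['time_s'],s['eef_pos'].round(1),s['ee_rot'].round(3),"tcp",tray(s['eef_pos']).round(1))
p,d=ctrl.capture("scene");W=world("scene",d);t=tray(W);z=W[...,2]
cv2.imwrite("pics/m%d.png"%(s['time_s']*10),cv2.resize(p[120:320,200:440,::-1],None,fx=3,fy=3,interpolation=cv2.INTER_CUBIC))
b=p.min(2)>60
for n,m in dict(short=(z>37)&(z<45)&(t[...,0]>20)&(t[...,0]<98)&(t[...,1]>0)&(t[...,1]<101)&b,
  shortend=(z>15)&(z<36)&(t[...,0]>40)&(t[...,0]<90)&(t[...,1]>5)&(t[...,1]<45)&b,
  long=(z>45)&(z<53)&(t[...,0]>20)&(t[...,0]<98)&(t[...,1]>95)&(t[...,1]<230)&b).items():
  q=t[m]; print(n,len(q),np.percentile(q,[3,50,97],axis=0).round(1).tolist() if len(q)>5 else 0)
E
python3 m.py
```

```text
14.9833 [638.3   2.   97.4] [0.    0.684 0.729 0.   ] tcp [ 68.7 -11.9]
short 269 [[40.5, 16.5], [77.1, 38.3], [97.2, 76.4]]
shortend 88 [[41.7, 14.4], [65.8, 17.0], [88.0, 18.7]]
long 322 [[35.9, 107.7], [71.3, 178.3], [96.9, 215.4]]
```

send_rows(
  targets=[
    {"offset": [-0.3,0,-4],"spin": 0},
    {"offset": [-0.3,0,-8],"spin": 0},
    {"offset": [-0.3,0,-8],"spin": 0},
    {"offset": [-0.36,1,-8],"spin": 0},
    {"offset": [-0.4,1.6,-8],"spin": 0},
    {"offset": [-0.43,2.2,-8],"spin": 0},
    {"offset": [-0.46,2.7,-8],"spin": 0},
    {"offset": [-0.48,3.1,-8],"spin": 0},
  ],
)

```text
time_s: 15.7
eef_pos: [634.4, 33.5, 19.3]
ee_rot: [0.001, 0.686, 0.728, 0.001]
force: [0.3, -1.5, 1.4]
grip_width: 0.302
grip_force: 1.1
```

send_rows(
  targets=[
    {"offset": [-0.01,0.2,0],"spin": 0},
    {"offset": [-0.02,0.4,0],"spin": 0},
    {"offset": [-0.03,0.5,0],"spin": 0},
    {"offset": [-0.04,0.6,0],"spin": 0},
  ],
)

```text
time_s: 16.03
eef_pos: [633.8, 36.6, 18.3]
ee_rot: [0.002, 0.686, 0.728, -0.001]
force: [-0.5, -17.2, 3.3]
grip_width: 0.296
grip_force: 8.8
```

send_rows(
  targets=[
    {"offset": [0.1,-2,0],"spin": 0},
    {"offset": [0.1,-2,4],"spin": 0},
    {"offset": [0.1,-2,8],"spin": 0},
    {"offset": [0.3,-5,9],"spin": 0},
  ],
)

```text
time_s: 16.37
eef_pos: [637.9, -7.7, 113.6]
ee_rot: [0.003, 0.684, 0.729, 0.003]
force: [1.7, -0.0, 0.4]
grip_width: 0.304
grip_force: 0.0
```

```bash
python3 m.py; ls pics/m*; python3 - <<'E'
from h import *
f=np.load("pics/top1.npz");W=world("top",f['d']);t=tray(W);z=W[...,2];b=f['p'].min(2)>60
for n,m in dict(stop=(z>38)&(z<54)&(t[...,0]>25)&(t[...,0]<95)&(t[...,1]<-100)&(t[...,1]>-230),sink=(z>18)&(z<45)&(t[...,0]<25)&(t[...,1]<-150)&(t[...,1]>-240)).items():
  q=t[m];print(n,len(q),np.percentile(q,[3,50,97],axis=0).round(1).tolist())
E
```

```text
16.3667 [637.9  -7.7 113.6] [0.003 0.684 0.729 0.003] tcp [ 67.8 -21.5]
short 237 [[41.3, 32.4], [78.2, 56.4], [96.8, 95.8]]
shortend 89 [[41.6, 31.0], [64.5, 33.2], [89.0, 35.5]]
long 335 [[35.5, 107.5], [75.7, 177.3], [96.8, 215.0]]
pics/m149.png
pics/m163.png
stop 88 [[33.8, -159.2], [56.4, -149.0], [94.0, -139.8]]
sink 113 [[-121.0, -213.6], [-60.0, -189.2], [-33.8, -151.3]]
```

send_rows(
  targets=[
    {"offset": [0.1,-4,0],"spin": 0},
    {"offset": [0.2,-8,0],"spin": 0},
    {"offset": [0.3,-12,0],"spin": 0},
    {"offset": [0.4,-15,0],"spin": 0},
    {"offset": [0.5,-16.5,0],"spin": 0},
    {"offset": [0.5,-16.5,0],"spin": 0},
  ],
)

```text
time_s: 16.92
eef_pos: [640.6, -178.9, 106.6]
ee_rot: [-0.0, 0.687, 0.726, -0.0]
force: [0.0, 0.2, -0.3]
grip_width: 0.299
grip_force: 0.0
```

```bash
python3 m.py
```

```text
16.9167 [ 640.6 -178.9  106.6] [-0.     0.687  0.726 -0.   ] tcp [  60.1 -192.6]
short 364 [[40.0, 32.1], [69.0, 61.7], [96.5, 96.7]]
shortend 91 [[40.8, 30.6], [64.7, 32.7], [88.5, 35.1]]
long 535 [[32.8, 105.1], [64.5, 155.7], [96.1, 213.4]]
```

View pics/m163.png

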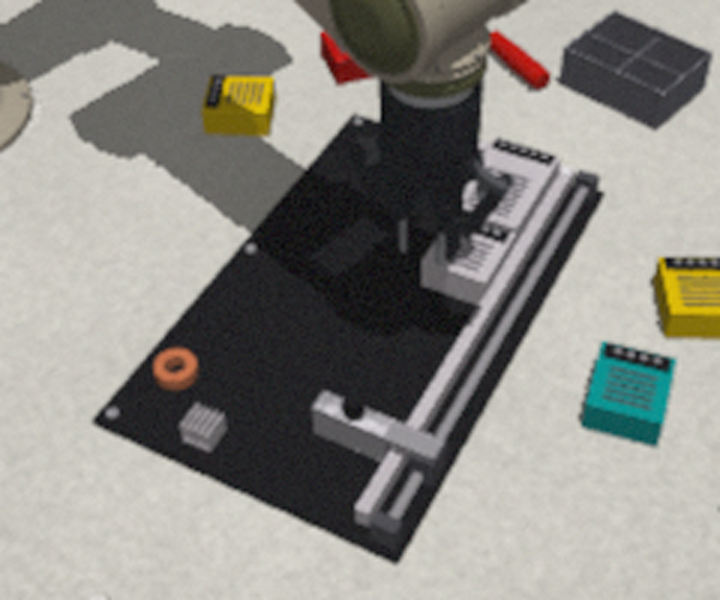

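The short supply is tight against the long one and the fence (crop 470,260). The stop is still parked at (370,425), so I'll lower behind it and slide it left.

send_rows(
  targets=[
    {"offset": [0,0,-4],"spin": 0},
    {"offset": [0,0,-8],"spin": 0},
    {"offset": [0,0,-8.5],"spin": 0},
    {"offset": [-0.06,1,-8.5],"spin": 0},
    {"offset": [-0.12,2,-8.5],"spin": 0},
    {"offset": [-0.18,3,-8.5],"spin": 0},
    {"offset": [-0.24,4,-8.5],"spin": 0},
    {"offset": [-0.3,5,-8.5],"spin": 0},
  ],
)

```text
time_s: 17.63
eef_pos: [639.0, -125.0, 24.5]
ee_rot: [0.002, 0.686, 0.728, 0.001]
force: [0.7, -1.9, 1.3]
grip_width: 0.3
grip_force: 1.2
```

send_rows(
  targets=[
    {"offset": [-0.06,1,0],"spin": 0},
    {"offset": [-0.12,2,0],"spin": 0},
    {"offset": [-0.18,3,0],"spin": 0},
    {"offset": [-0.24,4,0],"spin": 0},
    {"offset": [-0.3,5,0],"spin": 0},
    {"offset": [-0.36,6,0],"spin": 0},
    {"offset": [-0.42,7,0],"spin": 0},
    {"offset": [-0.48,8,0],"spin": 0},
  ],
)

```text
time_s: 18.3
eef_pos: [633.0, -45.0, 22.2]
ee_rot: [-0.0, 0.686, 0.728, -0.0]
force: [-0.1, -2.3, 2.2]
grip_width: 0.3
grip_force: 1.2
```

send_rows(
  targets=[
    {"offset": [-0.06,1,0],"spin": 0},
    {"offset": [-0.12,2,0],"spin": 0},
    {"offset": [-0.18,3,0],"spin": 0},
    {"offset": [-0.24,4,0],"spin": 0},
    {"offset": [-0.29,4.8,0],"spin": 0},
    {"offset": [-0.32,5.3,0],"spin": 0},
    {"offset": [-0.34,5.6,0],"spin": 0},
  ],
)

```text
time_s: 18.88
eef_pos: [629.6, 10.8, 22.2]
ee_rot: [-0.0, 0.686, 0.728, -0.0]
force: [-1.2, -2.1, 1.6]
grip_width: 0.296
grip_force: 1.1
```

send_rows(
  targets=[
    {"offset": [-0.01,0.2,0],"spin": 0},
    {"offset": [-0.02,0.35,0],"spin": 0},
    {"offset": [-0.03,0.5,0],"spin": 0},
    {"offset": [-0.03,0.5,0],"spin": 0},
  ],
)

```text
time_s: 19.22
eef_pos: [629.4, 15.1, 22.2]
ee_rot: [-0.0, 0.686, 0.728, 0.0]
force: [-0.2, -0.3, -0.3]
grip_width: 0.3
grip_force: 0.1
```

send_rows(
  targets=[
    {"offset": [-0.01,0.1,0],"spin": 0},
    {"offset": [-0.01,0.2,0],"spin": 0},
    {"offset": [-0.02,0.3,0],"spin": 0},
    {"offset": [-0.02,0.3,0],"spin": 0},
  ],
)

```text
time_s: 19.55
eef_pos: [629.3, 16.2, 22.2]
ee_rot: [0.001, 0.686, 0.728, -0.001]
force: [-1.9, -10.3, -0.4]
grip_width: 0.302
grip_force: 5.1
```

send_rows(
  targets=[
    {"offset": [0.05,-1,0],"spin": 0},
    {"offset": [0.1,-2,0],"spin": 0},
    {"offset": [0.1,-2,4],"spin": 0},
    {"offset": [0.1,-2,8],"spin": 0},
    {"offset": [-3,-4,10],"spin": 0},
    {"offset": [-7,-5,12],"spin": 0},
    {"offset": [-11,-6,12],"spin": 0},
    {"offset": [-15,-7,12],"spin": 0},
  ],
)

```text
time_s: 20.22
eef_pos: [481.1, -52.0, 143.3]
ee_rot: [0.001, 0.686, 0.728, 0.001]
force: [0.5, -1.4, -0.1]
grip_width: 0.3
grip_force: 0.0
```

send_rows(
  targets=[
    {"offset": [-4,0,2],"spin": 0},
    {"offset": [-8,-2,2],"spin": 0},
    {"offset": [-12,-4,2],"spin": 0},
    {"offset": [-14,-6,2],"spin": 0},
    {"offset": [-14,-6,2],"spin": 0},
  ],
)

```text
time_s: 20.63
eef_pos: [339.1, -113.9, 162.5]
ee_rot: [0.0, 0.688, 0.726, -0.0]
force: [0.9, 1.1, -0.6]
grip_width: 0.299
grip_force: 0.0
```

```bash
python3 m.py; mv pics/m2*.png pics/final.png
```

```text
20.6333 [ 339.1 -113.9  162.5] [ 0.     0.688  0.726 -0.   ] tcp [-236.9 -109.6]
short 411 [[38.7, 12.5], [70.7, 57.3], [96.2, 97.0]]
shortend 93 [[40.5, 10.6], [64.5, 13.0], [88.7, 15.0]]
long 539 [[32.6, 105.9], [64.9, 155.1], [95.9, 214.2]]
```

View pics/final.png

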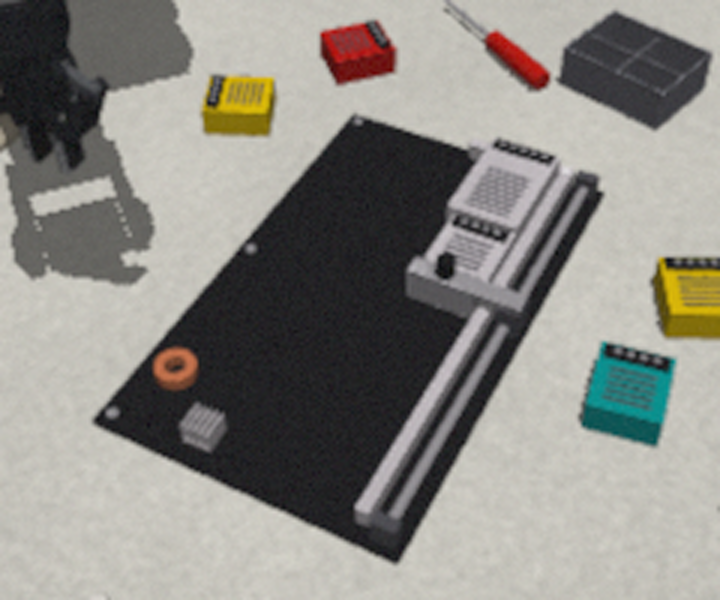

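The row is packed: long supply at crop (503,180), short at (470,240), stop tight against it at (455,285). The stop's right face measures tray y 13, so its left face is at about 33, where the short supply ends. The choke, heat sink and look-alikes are where they were, so I'm handing in.

```bash
python3 -c "
from rig import ctrl
print(ctrl.finish_job())"
```

```text
the job is handed in; nothing more can be done
None
```

I packed the long supply into the corner, then the short one tight against its end, and slid the end stop up against the row; the job is handed in at about 21 s of the 72 s limit, and no verdict came back.

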